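# Brake the bench trolley, press its carton onto the end plate, release the brake

## Robot

A 6-joint arm with a two-finger parallel gripper is mounted at the origin on a cart in front of the work surface, level with it; the furniture and walls round the work are solid. World frame = base frame: x ahead of the robot, y to its left, z up, the work surface at z = 0. Lengths are in mm, angles in rad, forces in N, time in s.
With the tool pointing down it reaches from about 350 to 875 mm from the base axis. Payload 4.2 kg.
Tool frame: the origin (TCP) lies on the mounting face of the last link; the fingertips stand 173 mm ahead of it and the grasp point (between the pads) lies grip_point_offset ahead of it (grip_point_offset is the distance from the TCP to the grasp point, in mm); z points along the fingers, y is the line along which they close (so a half turn about z gives the same grasp; the last joint's range is limited). The gripper opens to 85 mm and grips with 20 to 120 N. Pads are 22 mm wide; open, the fingers measure 114 mm over their backs; the gripper's body (76 mm by 85 mm) begins 54 mm behind the grasp point. The pads swing forward as they close: fully open they stand 13 mm farther back than shut.
Start: joints at [1.505, 0.385, 0.008, 0, -1.194, -0.259], TCP at [199.417, 592.311, 404.712] pointing down, gripper open.
Joint ranges: [-3.14, 3.14], [-1.21, 2.06], [-1.07, 1.41], [-3.16, 2.05], [-2.99, -0.16], [-3.1, 3.1]. Speed limits (rad/s): [2.79, 2.79, 3.14, 3.14, 3.14, 3.14].

## Interface

Orientations are given as a unit quaternion [x, y, z, w].
In Python, from bench import read_state, get_image, job_done, recognise, place_of, grip_point_offset gives the robot as it stands. The module is installed in compiled form; this text tells all that it offers.
- The arm moves only by the tool carry_out, never from a script. Its arguments are lists of equal length, an entry for each row: "slide": the shift along the tool's x, y, z in m, a list of three; "roll": the turn about the tool's z in degrees; "claw": the finger opening in m, from 0 to 0.0854. A call has 1 to 8 rows; each row is the pose to reach, as a shift and turn from the pose commanded when the call began, along the tool's axes at that moment; what a row does not reach only later rows make up. A row lasts 1/8 s, in which the tool goes at most 62.5 mm and 10.7 degrees, less where a joint would pass 70% of its speed; a pose out of reach is approached as far as the arm can. A call with a gripper value outside its range is refused whole. The fingers move at their own pace and stop on an object; the grip force is fixed at half the most. Time passes only in rows, so rows that repeat a pose let the fingers close. It gives the time, the measured TCP pose, the force, the opening and the grip force at its end, in the units of the state.
- read_state(): the state, without advancing time (a new reading comes with each control period).
- get_image(name): name is "scene" or "top" or "wrist"; returns a dict with "img" (480x640x3 uint8, red, green, blue), "z_map" (480x640 float32, mm along the optical axis (not along the pixel's ray), 0 where there is no reading), "mtx" (3x3 intrinsics, pixels), "world_from_camera" (4x4, takes a point from camera to world coordinates); the wrist camera has in their place "T_tool_cam" (4x4, takes a point from camera to tool coordinates, whose origin is the TCP and whose axes are the flange's). Camera axes: x right, y up, looking along -z (the intrinsics and any distortion apply to the point x, -y, -z); pixel columns grow to the right and rows downward; lengths in mm; the calibration is good to about 2 mm. A picture is of the moment at which its call begins: read the wrist's pose just before it.
- job_done(): hands the job in; it is judged then, once.
Trained networks look in a picture, given as the dict that the camera call returned (one of the last four; its "shot" number tells which), for a name from the list of things; names that differ only in an ending like _2 or _b are one class to them, and where a whole thing is asked for, a point or a joint stands for the part that bears it (a point fixed in the world has none). Each returns a list of dicts, best first, with "conf" (0 to 1); they miss things now and then, are a little off and sometimes report something else, mostly with a low value. They report only what shows in the picture. A call takes as long as a camera call. They do not tell look-alikes from the thing itself.
- recognise(picture, thing): "at" ([column, row] in pixels, amid what is visible of it).
- place_of(picture, thing): "at" ([column, row] in pixels: a listed point, or the origin of a listed thing).
The state is a dict: "clock": time; "joints": joint angles; "joint_vel": joint speeds; "joint_efforts": joint torques, N m; "position": TCP position; "ee_rot": TCP orientation; "contact_force": force on the tool from outside, world axes, zero at the start; "wrist_torque": the same for the moment, N m; "gripper_width": finger opening in mm; "grasp_force": force on a finger pad.
Only numpy, scipy, OpenCV 4.12 (cv2) and the standard library are available. Lean on these libraries where they do the work, as an engineer would, in place of code of your own. Each camera call takes 0.05 s, during which the arm holds its last target. There are 200 camera calls.

## Task

The carton on the little rail trolley has come off the trolley's upright end plate: push the brake lever down until it locks and, with the trolley braked, slide the carton back flush against the end plate and press it there with a steady push of about 10 newtons for two seconds so that the plate's tacky pads take hold. Then flick the brake lever up again so that the trolley is free to roll. Let the trolley stay about where it stands, do not push the carton much harder than that or lean hard on the lever once it is down, and leave the other things alone.

Things in the scene. Friction and masses are not known exactly. Their poses are not given: they have to be found in the camera images.
- track: aluminium base plate 130 x 310 x 8 mm fixed on the worktop with two steel rails on it; origin at the centre of its underside on the worktop (z = 0), y along the rails, z up. Rail tops are 18 mm above the worktop, and rubber end posts at both ends rise to 30 mm
- trolley: aluminium trolley 130 mm (x) x 190 mm (y -105 to 85) that rolls freely along the track's y (under 1 N, 50 mm either way from the middle). Origin at worktop height, axes as the track's. Bed top 50 mm up; side lips 5 mm high, 116 mm apart; upright end plate at the +y end, 36 mm above the bed; brake tower 40 mm wide, 86 mm up, at the -y end (y -107 to -83 mm)
- fence_face (a point): centre of the end plate's inner face (77 mm along +y from the trolley's origin, 70 mm up); axes parallel to the trolley's. The carton's +y face must lie against this face
- brake (a joint): flat steel brake lever, rad: 0 = up (off, 0.3 rad above level), grows as pressed down. Over-centre spring: below about 0.35 it springs back up, beyond it snaps down and rests locked at about 0.575 (0.275 below level). At the paddle, pressing takes about 13 N, lifting about 9 N. Locked, the brake holds the trolley up to some 30 N. Leant on when locked it yields 0.015 rad per 10 N; 0.62 is overload
- brake_hinge (a point): middle of the brake lever's hinge axis, in the tower 75 mm above the worktop and 95 mm along -y from the trolley's origin; the axis runs along the trolley's x, the lever points from here along the trolley's -y
- brake_pad (a point): centre of the top face of the lever's paddle, 68 mm from the hinge along the lever. The paddle is 24 mm wide (trolley x), 38 mm long, 12 mm thick, and ends 87 mm from the hinge; it can be pressed from above or pinched across its 24 mm width
- carton: cardboard carton 96 mm (x) x 66 mm (y) x 50 mm (z), 0.2 to 0.45 kg, loose on the trolley's bed; origin at the centre of its underside. Its +y face (33 mm from the origin) looks towards the end plate, up to 0.12 rad askew, with a gap of 18 to 46 mm at the start. Sliding it takes 1 to 3 N. Flush: the origin 33 mm from the end plate's inner face
- sample_bottle: bystander: small clear bottle with white cap, 27 mm wide, 58 mm tall, standing beside the track; origin at the centre of its underside
- small_beaker: bystander: small clear beaker, 48 mm wide, 62 mm tall, standing beside the track; origin at the centre of its underside
- end_plate: the trolley's upright end plate (fixed on its +y end), aluminium, 130 mm wide, 8 mm thick, top 36 mm above the bed, rigid, with two thin grey tacky pads on its inner face (they do not hold measurably). Its origin is the trolley's origin
Not all that is in view belongs to the job. What is meant by the carton is not red, and is the larger of those in its own colour.

How it is judged (in metres and radians):
On the way, in this order (a step that is already met when the one before it is completed fails the run):
1. the brake is locked with the carton still away from the end plate (value of joint brake above 0.5 rad and y of carton in the frame of fence_face below -0.04 m), for 0.3 s.
2. with the brake locked, the fingers press the carton flush against the end plate with a steady 7 to 13 N (value of joint brake above 0.5 rad and y of carton in the frame of fence_face above -0.0345 m and angle between the y axis of carton and the y axis of trolley, either way round below 0.05 rad and contact force between the fingers and carton between 7 and 13 N and contact force between carton and end_plate above 3 N), for 1 s.
3. the brake is released again (value of joint brake below 0.1 rad), for 0.2 s.
At the end, for the whole second after the job is handed in: the brake lever is up (below 0.1 rad), the carton lies at rest, flat on the bed and flush against the end plate (gap under 1.5 mm, within 0.05 rad of square), and the trolley stands within 25 mm of where it started (value of joint brake below 0.1 rad and y of carton in the frame of fence_face above -0.0345 m and angle between the y axis of carton and the y axis of trolley, either way round below 0.05 rad and angle between carton's own z axis and vertical below 0.05 rad and distance of trolley from where it was at the start of the episode below 0.025 m and linear speed of carton below 0.01 m/s); the robot touches nothing.
It fails at once if the trolley rolls more than 25 mm from where it stood (distance of trolley from where it was at the start of the episode above 0.025 m).
It fails at once if the carton is pressed with more than 20 N (contact force between any of the fingers, the arm and carton above 20 N).
It fails at once if the brake lever is forced past its locked position (0.62 rad) (value of joint brake above 0.62 rad).
It fails at once if the carton is lifted off or tipped (angle between carton's own z axis and vertical above 0.3 rad or z of carton in the frame of trolley above 0.07 m).
It fails at once if the bottle or the beaker beside the track is shoved or knocked over (distance of any of sample_bottle, small_beaker from where it was at the start of the episode above 0.02 m).
It also fails if it takes over 67 s, if anything falls off the work surface, if the arm or the gripper's body presses on something with over 40 N, if the wrist force passes 120 N, or if a joint passes its speed limit or range.

## Working session

There is one attempt and no reset: what is moved stays moved. The work goes in short steps, Python scripts to look and compute and a tool call to move; the robot and the scene stay as the last step left them, time stands still between calls to the robot, and variables do not carry over. Pictures are saved under pics/ and viewed, at most 10 in all, crops included, and the job is handed in when it is done.

Besides the shell and the picture viewer there is one more tool, called after "Call:" as name(argument=value, ...), one argument or row to a line, values as JSON. carry_out: Moves the arm, as the interface text tells. Its arguments: {"type":"object","properties":{"slide":{"type":"array"},"roll":{"type":"array"},"claw":{"type":"array"}},"required":["slide","roll","claw"]}

```bash
mkdir -p pics; cat > h.py <<'E'
import numpy as np, cv2
from bench import *
from scipy.spatial.transform import Rotation as R
def cloud(p,T):
    z=p["z_map"];K=p["mtx"];v,u=np.mgrid[:480,:640]
    P=np.stack([(u-K[0,2])/K[0,0]*z,-(v-K[1,2])/K[1,1]*z,-z,np.ones_like(z)],-1)
    W=(P@T.T)[...,:3]; W[z==0]=np.nan
    return W
def save(p,n,crop=None,s=1):
    im=p["img"][...,::-1]
    if crop: a,b,c,d=crop; im=im[b:d,a:c]
    cv2.imwrite("pics/"+n+".png",cv2.resize(im,None,fx=s,fy=s))
E
python3 - <<'E'
from h import *
s=read_state();print({k:np.round(v,3).tolist() for k,v in s.items()},grip_point_offset)
ims=[]
for c in("top","scene"):
    p=get_image(c);W=cloud(p,p["world_from_camera"]);save(p,c+"0")
    np.savez(c+".npz",W=W,img=p["img"])
    for t in("carton","trolley","fence_face","brake_hinge","brake_pad","sample_bottle","small_beaker","end_plate"):
        for f in(recognise,place_of):
            for d in f(p,t)[:3]:
                u,v=map(int,np.round(d["at"])); print(c,t,f.__name__,(u,v),round(d["conf"],2),np.round(W[v,u],0) if 0<=v<480 and 0<=u<640 else "")
E
```

```text
{'clock': 0.0, 'joints': [1.505, 0.386, 0.007, -0.0, -1.194, -0.259], 'joint_vel': [-0.001, -0.001, -0.0, 0.001, 0.0, -0.001], 'joint_efforts': [-0.001, -39.229, 18.841, 4.186, -0.005, 0.0], 'position': [199.356, 592.133, 403.625], 'ee_rot': [0.987, -0.162, -0.0, 0.001], 'contact_force': [0.843, -0.385, 0.206], 'wrist_torque': [0.038, -0.048, 0.006], 'grasp_force': 0.0, 'gripper_width': 85.425} 154.70000000000002
top carton call (455, 216) 0.66 [ 572. -110.   47.]
top carton call (285, 160) 0.64 [696. 230.  30.]
top carton call (229, 259) 0.63 [483. 330.  99.]
top carton call (285, 164) 0.9 [687. 230.  32.]
top carton call (451, 220) 0.86 [ 563. -101.   49.]
top carton call (231, 260) 0.56 [482. 327.  98.]
top trolley call (261, 264) 0.8 [479. 275.  48.]
top trolley call (243, 263) 0.77 [476. 304. 101.]
top trolley call (277, 221) 0.56 [574. 248.   2.]
top fence_face call (262, 269) 0.85 [469. 273.  51.]
top fence_face call (200, 261) 0.6 [485. 393.  60.]
top brake_hinge call (262, 265) 0.59 [477. 274.  47.]
top brake_hinge call (287, 263) 0.58 [477. 223.  80.]
top brake_pad call (31
[... 957 characters left out ...]
76, 251) 0.77 [448. 228.  52.]
scene fence_face call (277, 245) 0.86 [462. 258.  48.]
scene brake_hinge call (279, 243) 0.76 [467. 258.  52.]
scene brake_hinge call (290, 243) 0.77 [470. 198.  81.]
scene brake_pad call (295, 245) 0.72 [462. 151. 102.]
scene brake_pad call (300, 245) 0.51 [468. 140. 106.]
scene brake_pad call (224, 242) 0.23 [379. 404.   4.]
scene sample_bottle call (220, 231) 0.58 [373. 408.  34.]
scene sample_bottle call (222, 239) 0.49 [376. 408.  12.]
scene small_beaker call (323, 241) 0.58 [560. 225.  49.]
scene small_beaker call (322, 255) 0.59 [560. 231.  10.]
scene small_beaker call (287, 240) 0.31 [471. 218.  78.]
scene end_plate call (243, 213) 0.52 [431. 397.  74.]
```

View pics/top0.png

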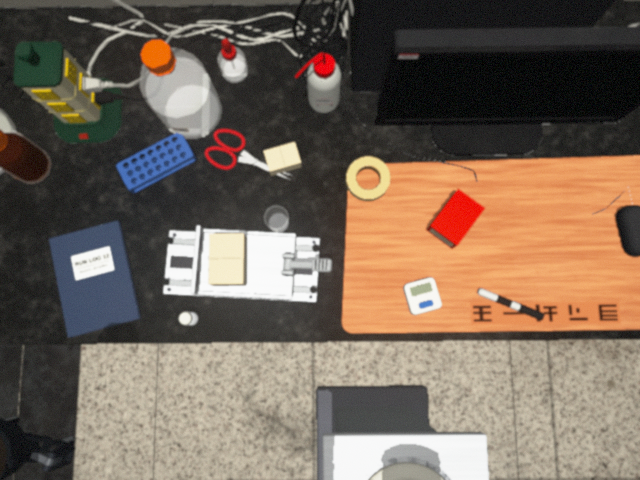

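View pics/scene0.png

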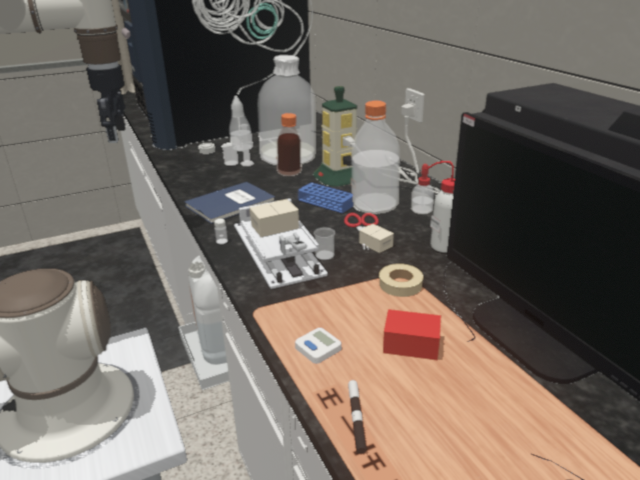

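The pictures show three possible cartons: a tan box on the trolley, top (227,258); a small tan block, top (283,158); and a red box, top (456,218). I choose the tan box on the trolley, because it isn't red and is the larger tan one. The end plate is on the world +y side at column 197, and the lever points to -y with its paddle near (318,263).

```bash
python3 - <<'E'
from h import *
d=np.load("top.npz");W=d["W"];im=d["img"]
cv2.imwrite("pics/crop.png",cv2.resize(im[215:335,150:345,::-1],None,fx=4,fy=4,interpolation=2))
def box(m,n):
    P=W[m][:,:2].astype(np.float32); r=cv2.minAreaRect(P); print(n,m.sum(),np.round(np.median(W[m],0),1),[np.round(x,2) for x in r], np.round(cv2.boxPoints(r),0).tolist(),"z",np.round(np.nanpercentile(W[m][:,2],[5,95]),1))
X,Y,Z=W[...,0],W[...,1],W[...,2]
reg=(X>380)&(X<570)&(Y>120)&(Y<480)
box(reg&(Z>93)&(Z<108)&(Y>270)&(Y<370),"carton")
box(reg&(Z>70)&(Z<95)&(Y>370)&(Y<420),"plate")
box(reg&(Z>65)&(Z<120)&(Y>120)&(Y<260),"tower+lever")
box(reg&(Z>40)&(Z<60)&(Y>200)&(Y<420),"bed")
for y in range(130,260,8):
    m=reg&(Z>60)&(abs(Y-y)<4)
    if m.any(): print(y,m.sum(),np.round([X[m].min(),X[m].max(),np.median(Z[m])],1))
for n,a,b in(("bottle",(350,400),(385,440)),("beaker",(530,610),(210,290))):
    m=(X>a[0])&(X<a[1])&(Y>b[0])&(Y<b[1])&(Z>15)
    if m.any(): print(n,m.sum(),np.round(np.median(W[m],0)),np.round(W[m].min(0)),np.round(W[m].max(0)))
E
```

```text
carton 1791 [483.5 335.9  99.2] [array([484.22, 336.04]), array([95.17, 67.26]), np.float64(0.06)] [[437.0, 370.0], [437.0, 302.0], [532.0, 302.0], [532.0, 370.0]] z [ 95.8 102.4]
plate 399 [485.6 395.7  83.7] [array([485.79, 397.01]), array([ 10.25, 129.07]), np.float64(86.65)] [[421.0, 396.0], [550.0, 388.0], [551.0, 398.0], [422.0, 406.0]] z [72.2 88.1]
tower+lever 644 [472.1 191.8  87.9] [array([472.44, 185.76]), array([94.46, 44.61]), np.float64(86.45)] [[447.0, 140.0], [492.0, 137.0], [498.0, 232.0], [453.0, 234.0]] z [ 78.  104.7]
bed 4057 [471.4 277.4  49.8] [array([478.79, 317.08]), array([164.84, 232.6 ]), np.float64(8.59)] [[380.0, 420.0], [415.0, 190.0], [578.0, 214.0], [543.0, 444.0]] z [45.8 55.8]
138 23 [458.9 480.  102.8]
146 52 [459.1 481.9 104.1]
154 64 [459.2 482.2 101.7]
162 52 [459.7 482.4  99.1]
170 51 [459.8 483.   96.7]
178 34 [462.1 481.5  93.1]
186 40 [465.9 480.2  89.1]
194 32 [466.6 480.   87.3]
202 31 [466.8 480.2  85.7]
210 59 [454.9 493.8  83.2]
218 93 [452.5 532.5  82.1]
226 98 [452.4 558.1  82.9]
234 20 [455.8 550.3  81.3]
242 2 [546.5 548.6  60.5]
250 1 [548.7 548.7  60.2]
bottle 198 [376. 416.  53.] [362. 407.  15.] [388. 432.  59.]
beaker 512 [549. 250.  52.] [530. 210.  15.] [594. 290.  63.]
```

View pics/crop.png

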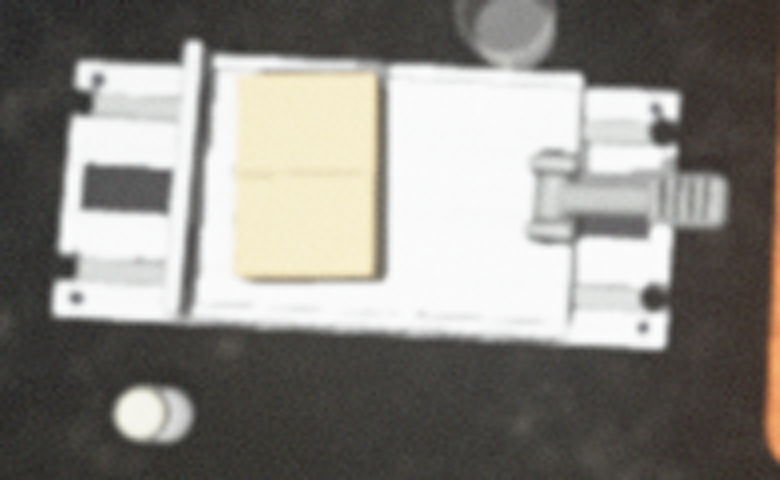

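The crop confirms the choice: a plain tan carton, about 95 x 67 mm at its top, on the trolley bed at crop (305,175). The gap to the end plate at crop x≈190 is about 24 mm. The lever paddle is at crop (695,200) and is up. Trolley yaw is about -0.06 rad. I'll move over the lever now with the fingers shut and the tool turned so its y lies along trolley x.

Call:
carry_out(
  slide=[
    [0.02,0.016,0],
    [0.06,0.049,0],
    [0.105,0.086,0],
    [0.15,0.123,0],
    [0.195,0.16,0],
    [0.24,0.197,0],
    [0.28,0.23,0],
    [0.31,0.255,0],
  ],
  roll=[9,18,28,38,48,58,67,74.8],
  claw=[0,0,0,0,0,0,0,0],
)

```text
clock: 2.7
position: [412.5, 249.8, 405.1]
ee_rot: [-0.684, 0.73, -0.0, 0.0]
contact_force: [0.7, 0.2, -0.2]
gripper_width: -0.3
grasp_force: 0.0
```

```bash
cat >> h.py <<'E'
def to(x,y,z=None):
    s=read_state();r=R.from_quat(s["ee_rot"]);p=np.array(s["position"])
    t=np.array([x,y,p[2] if z is None else z])
    ax=r.as_matrix();print("t",round(s["clock"],2),"pos",np.round(p,1),"yawx",np.round(np.arctan2(ax[1,0],ax[0,0]),4),"zax",np.round(ax[:,2],3),"F",np.round(s["contact_force"],1),"w",round(s["gripper_width"],1),"slide mm",np.round(r.inv().apply(t-p),1))
E
python3 -c "
from h import *
to(471,156,303)"
```

```text
t 2.7 pos [412.5 249.8 405.1] yawx -1.6359 zax [ 0.001  0.    -1.   ] F [ 0.7  0.2 -0.2] w -0.3 slide mm [ 89.8 -64.4 102.1]
```

Call:
carry_out(
  slide=[
    [0.03,-0.02,0.02],
    [0.06,-0.043,0.04],
    [0.09,-0.064,0.06],
    [0.09,-0.064,0.06],
    [0.09,-0.064,0.06],
  ],
  roll=[0,0,0,0,0],
  claw=[0,0,0,0,0],
)

```text
clock: 3.32
position: [470.6, 158.3, 345.1]
ee_rot: [-0.686, 0.728, -0.0, 0.0]
contact_force: [0.8, -0.4, 0.1]
gripper_width: 0.0
grasp_force: 0.0
```

```bash
python3 - <<'E'
from h import *
to(471,156,303)
s=read_state();T=np.eye(4);T[:3,:3]=R.from_quat(s["ee_rot"]).as_matrix();T[:3,3]=s["position"]
p=get_image("wrist");W=cloud(p,T@p["T_tool_cam"]);save(p,"wrist0")
X,Y,Z=W[...,0],W[...,1],W[...,2]
for y in range(126,310,8):
    m=(Z>70)&(Z<112)&(abs(Y-y)<4)&(X>400)&(X<570)
    if m.sum()>20: print(y,m.sum(),np.round([*np.percentile(X[m],[1,50,99]),np.median(Z[m])],1))
for t in("brake_pad","brake_hinge","carton","fence_face"):
    for d in place_of(p,t)[:2]:
        u,v=map(int,np.round(d["at"])); print(t,(u,v),round(d["conf"],2),np.round(W[v,u],0) if 0<=v<480 and 0<=u<640 else "")
E
```

```text
t 3.33 pos [470.6 158.3 345.1] yawx -1.6304 zax [ 0.001  0.    -1.   ] F [ 0.8 -0.4  0.1] w 0.0 slide mm [ 2.2 -0.5 42.1]
142 449 [460.6 472.2 483.9 104.3]
150 377 [460.7 472.4 484.1 104.7]
158 357 [460.9 472.9 484.4 102. ]
166 351 [461.9 473.3 485.3  99.6]
174 237 [462.4 473.5 484.9  96.8]
182 172 [467.3 474.4 481.1  93.3]
190 45 [468.4 474.2 481.5  91.5]
302 217 [474.5 480.4 485.7  80.4]
brake_pad (314, 259) 0.69 [472. 159. 102.]
carton (93, 305) 0.84 [686. 222.  24.]
```

View pics/wrist0.png

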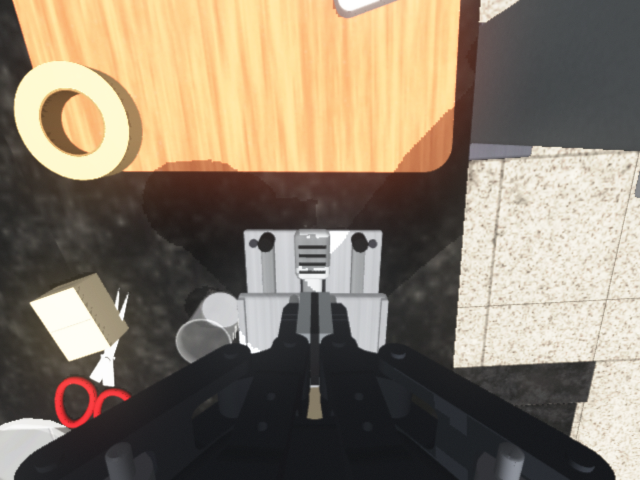

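The wrist view shows the closed fingers in line with the paddle at (314,258), with nothing in between. Paddle centre is about x 472.5, top about z 102. Next I press it down.

Call:
carry_out(
  slide=[
    [0.002,-0.002,0.025],
    [0.002,-0.002,0.05],
    [0.002,-0.002,0.065],
    [0.002,-0.002,0.073],
    [0.002,-0.002,0.081],
    [0.002,-0.002,0.089],
    [0.002,-0.002,0.096],
    [0.002,-0.002,0.1],
  ],
  roll=[0,0,0,0,0,0,0,0],
  claw=[0,0,0,0,0,0,0,0],
)

```text
clock: 4.58
position: [472.3, 156.3, 244.5]
ee_rot: [-0.686, 0.728, -0.0, 0.0]
contact_force: [-0.3, -0.1, 0.3]
gripper_width: 0.1
grasp_force: 0.0
```

Call:
carry_out(
  slide=[
    [0,0,0],
    [0,0,0],
  ],
  roll=[0,0],
  claw=[0,0],
)

```text
clock: 4.82
position: [472.4, 156.1, 244.8]
ee_rot: [-0.686, 0.728, -0.0, 0.0]
contact_force: [0.0, -0.3, -0.1]
gripper_width: -0.1
grasp_force: 0.0
```

No force is left on the finger, so the lever seems to have snapped down. I'll lift off and check.

Call:
carry_out(
  slide=[
    [0,0,-0.02],
    [0,0,-0.05],
    [0,0,-0.075],
    [0,0,-0.085],
  ],
  roll=[0,0,0,0],
  claw=[0,0,0.02,0.05],
)

```text
clock: 5.32
position: [472.5, 156.1, 331.3]
ee_rot: [-0.686, 0.728, -0.0, 0.002]
contact_force: [-0.2, 0.1, 0.4]
gripper_width: 35.8
grasp_force: 0.0
```

```bash
cat >> h.py <<'E'
def wcloud():
    s=read_state();T=np.eye(4);T[:3,:3]=R.from_quat(s["ee_rot"]).as_matrix();T[:3,3]=s["position"]
    p=get_image("wrist");return p,cloud(p,T@p["T_tool_cam"])
E
python3 - <<'E'
from h import *
p,W=wcloud();X,Y,Z=W[...,0],W[...,1],W[...,2]
for y in range(126,200,8):
    m=(Z>40)&(Z<112)&(abs(Y-y)<4)&(X>455)&(X<490)
    if m.sum()>20: print(y,m.sum(),np.round([*np.percentile(X[m],[1,50,99]),np.median(Z[m])],1))
p=get_image("top");W=cloud(p,p["world_from_camera"]);X,Y,Z=W[...,0],W[...,1],W[...,2]
m=(X>430)&(X<540)&(Z>93)&(Z<106)&(Y>270)&(Y<375)
print(m.sum(),cv2.minAreaRect(W[m][:,:2].astype(np.float32)))
m=(X>400)&(X<570)&(Z>70)&(Z<95)&(Y>370)&(Y<420)
print(m.sum(),cv2.minAreaRect(W[m][:,:2].astype(np.float32)))
to(480,285,235)
E
```

```text
142 82 [463.7 474.3 482.5  56.8]
150 369 [461.2 472.5 484.4  59.4]
158 359 [461.5 472.9 484.8  61.8]
166 361 [462.  473.9 485.4  63.9]
174 342 [462.5 473.8 485.7  66.2]
182 226 [463.8 474.1 482.3  67.2]
190 203 [467.7 474.7 481.6  69.4]
198 200 [469.  475.3 482.   71.7]
1162 ((489.14501953125, 342.00872802734375), (89.093017578125, 65.84339141845703), 0.05771820619702339)
385 ((486.0412902832031, 388.811767578125), (38.78575897216797, 126.70962524414062), 88.18243408203125)
t 5.42 pos [472.4 156.  330.5] yawx -1.6304 zax [ 0.002  0.001 -1.   ] F [-1.2  0.3  0.4] w 49.3 slide mm [-129.1    0.2   95.7]
```

The lever is locked: it slopes down at about 0.27 rad. The carton hasn't moved. Next I go behind the carton with the fingers 50 mm open.

Call:
carry_out(
  slide=[
    [-0.025,0,0],
    [-0.06,-0.002,0],
    [-0.095,-0.003,0],
    [-0.12,-0.0035,0.015],
    [-0.124,-0.0035,0.05],
    [-0.124,-0.0035,0.08],
    [-0.124,-0.0035,0.095],
    [-0.124,-0.0035,0.098],
  ],
  roll=[0,0,0,0,0,0,0,0],
  claw=[0.05,0.05,0.05,0.05,0.05,0.05,0.05,0.05],
)

```text
clock: 6.42
position: [483.0, 279.3, 230.4]
ee_rot: [-0.686, 0.728, -0.0, -0.001]
contact_force: [-0.1, -0.4, -1.0]
gripper_width: 49.8
grasp_force: 0.0
```

Call:
carry_out(
  slide=[
    [0,0,0],
    [0,0,0],
  ],
  roll=[0,0],
  claw=[0.05,0.05],
)

```text
clock: 6.68
position: [483.4, 279.7, 232.9]
ee_rot: [-0.686, 0.728, -0.0, 0.001]
contact_force: [0.0, -1.3, 0.5]
gripper_width: 49.8
grasp_force: 0.0
```

Call:
carry_out(
  slide=[
    [-0.005,0,0],
    [-0.01,0,0],
    [-0.014,0,0],
    [-0.017,0,0],
    [-0.02,0,0],
    [-0.023,0,0],
    [-0.026,0,0],
    [-0.028,0,0],
  ],
  roll=[0,0,0,0,0,0,0,0],
  claw=[0.05,0.05,0.05,0.05,0.05,0.05,0.05,0.05],
)

```text
clock: 7.68
position: [484.8, 307.6, 231.7]
ee_rot: [-0.686, 0.728, -0.0, 0.0]
contact_force: [-0.6, -2.2, 0.6]
gripper_width: 50.1
grasp_force: 0.6
```

Call:
carry_out(
  slide=[
    [-0.0005,0,0],
    [-0.001,0,0],
    [-0.001,0,0],
  ],
  roll=[0,0,0],
  claw=[0.05,0.05,0.05],
)

```text
clock: 8.05
position: [484.9, 308.5, 231.7]
ee_rot: [-0.686, 0.728, 0.0, 0.0]
contact_force: [-1.2, -0.7, -0.1]
gripper_width: 49.7
grasp_force: 0.8
```

```bash
python3 - <<'E'
from h import *
to(484,310)
p=get_image("scene");save(p,"scene1",(200,180,360,300),5)
p,W=wcloud();save(p,"wrist1")
E
```

```text
t 8.05 pos [484.9 308.5 231.7] yawx -1.6304 zax [ 0.  0. -1.] F [-1.2 -0.7 -0.1] w 49.7 slide mm [-1.4  1.   0. ]
```

View pics/scene1.png

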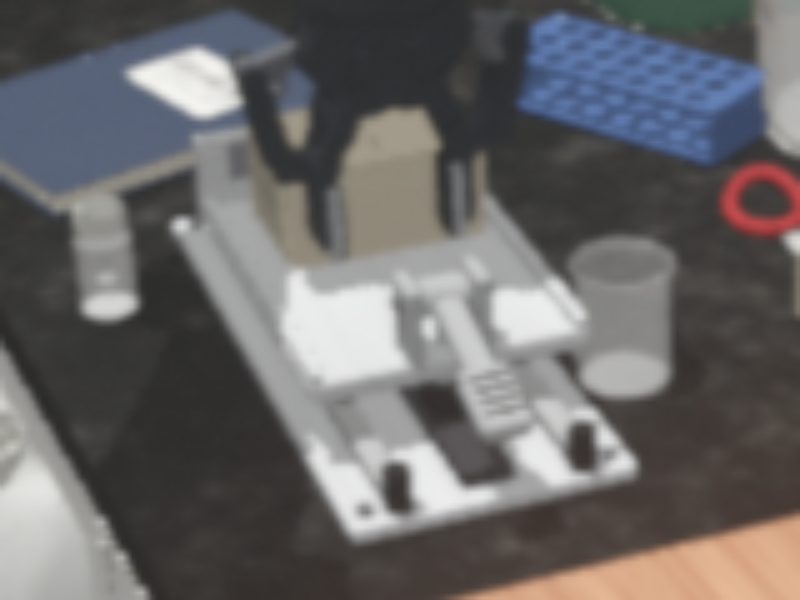

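The lever is down at crop (480,390), and both fingers rest on the carton's back face at crop (395,210). I'll keep going slowly until it meets the plate.

Call:
carry_out(
  slide=[
    [-0.001,0,0],
    [-0.002,0,0],
    [-0.003,0,0],
    [-0.004,0,0],
    [-0.004,0,0],
  ],
  roll=[0,0,0,0,0],
  claw=[0.05,0.05,0.05,0.05,0.05],
)

```text
clock: 8.78
position: [485.0, 312.6, 231.7]
ee_rot: [-0.686, 0.728, 0.0, 0.0]
contact_force: [-0.8, -0.7, 0.2]
gripper_width: 49.8
grasp_force: 0.6
```

Call:
carry_out(
  slide=[
    [-0.0005,0,0],
    [-0.001,0,0],
    [-0.001,0,0],
  ],
  roll=[0,0,0],
  claw=[0.05,0.05,0.05],
)

```text
clock: 9.15
position: [485.1, 313.5, 231.7]
ee_rot: [-0.686, 0.728, 0.0, 0.0]
contact_force: [-0.8, -0.7, 0.7]
gripper_width: 49.9
grasp_force: 0.8
```

Call:
carry_out(
  slide=[
    [-0.0005,0,0],
    [-0.001,0,0],
    [-0.001,0,0],
  ],
  roll=[0,0,0],
  claw=[0.05,0.05,0.05],
)

```text
clock: 9.52
position: [485.2, 314.5, 231.7]
ee_rot: [-0.686, 0.728, 0.0, 0.0]
contact_force: [0.5, -1.9, 0.0]
gripper_width: 49.8
grasp_force: 0.8
```

Call:
carry_out(
  slide=[
    [-0.0005,0,0],
    [-0.001,0,0],
    [-0.001,0,0],
  ],
  roll=[0,0,0],
  claw=[0.05,0.05,0.05],
)

```text
clock: 9.9
position: [485.3, 315.5, 231.7]
ee_rot: [-0.686, 0.728, 0.0, 0.0]
contact_force: [-0.1, -1.1, 0.6]
gripper_width: 50.1
grasp_force: 0.8
```

Call:
carry_out(
  slide=[
    [-0.0003,0,0],
    [-0.0006,0,0],
    [-0.0006,0,0],
  ],
  roll=[0,0,0],
  claw=[0.05,0.05,0.05],
)

```text
clock: 10.28
position: [485.3, 316.1, 231.7]
ee_rot: [-0.686, 0.728, 0.0, 0.0]
contact_force: [0.1, -1.8, 0.4]
gripper_width: 50.5
grasp_force: 0.8
```

Call:
carry_out(
  slide=[
    [-0.0003,0,0],
    [-0.0006,0,0],
    [-0.0006,0,0],
  ],
  roll=[0,0,0],
  claw=[0.05,0.05,0.05],
)

```text
clock: 10.65
position: [485.3, 316.7, 231.7]
ee_rot: [-0.686, 0.728, 0.0, -0.0]
contact_force: [-0.1, -1.4, 0.5]
gripper_width: 50.0
grasp_force: 0.8
```

Call:
carry_out(
  slide=[
    [-0.0003,0,0],
    [-0.0006,0,0],
    [-0.0006,0,0],
  ],
  roll=[0,0,0],
  claw=[0.05,0.05,0.05],
)

```text
clock: 11.02
position: [485.4, 317.3, 231.7]
ee_rot: [-0.686, 0.728, 0.0, 0.0]
contact_force: [-0.1, -1.0, 0.1]
gripper_width: 49.8
grasp_force: 0.8
```

Call:
carry_out(
  slide=[
    [-0.0003,0,0],
    [-0.0006,0,0],
    [-0.0006,0,0],
  ],
  roll=[0,0,0],
  claw=[0.05,0.05,0.05],
)

```text
clock: 11.4
position: [485.4, 317.9, 231.7]
ee_rot: [-0.686, 0.728, 0.0, 0.0]
contact_force: [-0.6, -2.4, -0.4]
gripper_width: 50.1
grasp_force: 0.8
```

```bash
python3 - <<'E'
from h import *
to(485,318)
p=get_image("top");save(p,"top1",(150,215,345,335),4);W=cloud(p,p["world_from_camera"]);X,Y,Z=W[...,0],W[...,1],W[...,2]
for x in range(430,545,8):
    m=(abs(X-x)<4); c=m&(Z>94)&(Z<104)&(Y>340)&(Y<400); q=m&(Z>80)&(Z<92)&(Y>375)&(Y<415)
    if c.sum()>5 and q.sum()>2: print(x,round(Y[c].max(),1),round(np.median(Y[q]),1))
E
```

```text
t 11.4 pos [485.4 317.9 231.7] yawx -1.6303 zax [-0.  0. -1.] F [-0.6 -2.4 -0.4] w 50.1 slide mm [-0.1  0.4  0. ]
```

View pics/top1.png

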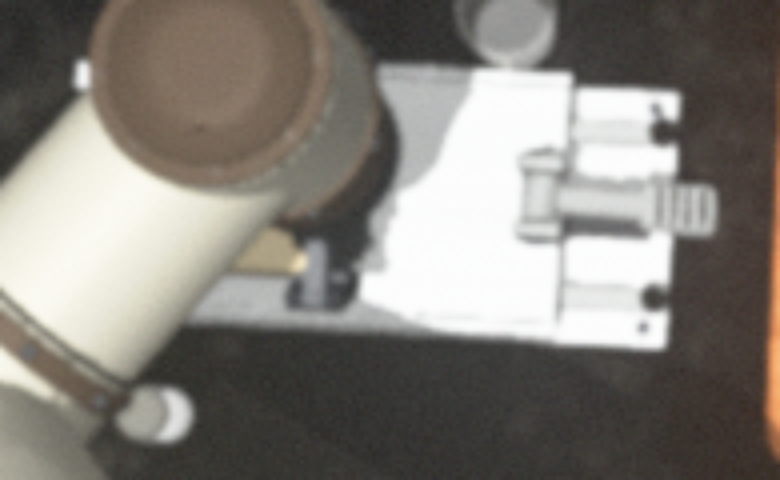

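The arm hides the plate here. The tower end of the trolley is about 5 mm further to +y than at the start (crop x 583 to 572). That happened during the lever press, since the paddle end was already at y≈142 then. So flush should come near TCP y≈321, and I keep going.

Call:
carry_out(
  slide=[
    [-0.0005,0,0],
    [-0.001,0,0],
    [-0.001,0,0],
  ],
  roll=[0,0,0],
  claw=[0.05,0.05,0.05],
)

```text
clock: 11.82
position: [485.5, 318.9, 231.7]
ee_rot: [-0.686, 0.728, 0.0, 0.0]
contact_force: [0.4, -0.8, 0.1]
gripper_width: 49.7
grasp_force: 0.7
```

Call:
carry_out(
  slide=[
    [-0.0003,0,0],
    [-0.0006,0,0],
    [-0.0006,0,0],
  ],
  roll=[0,0,0],
  claw=[0.05,0.05,0.05],
)

```text
clock: 12.2
position: [485.5, 319.5, 231.7]
ee_rot: [-0.686, 0.728, -0.0, 0.0]
contact_force: [-0.1, -1.2, 0.5]
gripper_width: 49.7
grasp_force: 0.8
```

Call:
carry_out(
  slide=[
    [-0.0003,0,0],
    [-0.0006,0,0],
    [-0.0006,0,0],
  ],
  roll=[0,0,0],
  claw=[0.05,0.05,0.05],
)

```text
clock: 12.58
position: [485.5, 320.1, 231.7]
ee_rot: [-0.686, 0.728, 0.0, 0.0]
contact_force: [-0.3, -1.6, -0.2]
gripper_width: 49.9
grasp_force: 0.8
```

Call:
carry_out(
  slide=[
    [-0.0003,0,0],
    [-0.0006,0,0],
    [-0.0006,0,0],
  ],
  roll=[0,0,0],
  claw=[0.05,0.05,0.05],
)

```text
clock: 12.95
position: [485.6, 320.7, 231.7]
ee_rot: [-0.686, 0.728, 0.0, 0.0]
contact_force: [0.5, -2.2, -0.4]
gripper_width: 50.1
grasp_force: 0.8
```

Call:
carry_out(
  slide=[
    [-0.0003,0,0],
    [-0.0006,0,0],
    [-0.0006,0,0],
  ],
  roll=[0,0,0],
  claw=[0.05,0.05,0.05],
)

```text
clock: 13.32
position: [485.6, 321.3, 231.7]
ee_rot: [-0.686, 0.728, 0.0, 0.0]
contact_force: [-0.2, -1.3, 0.7]
gripper_width: 50.0
grasp_force: 0.8
```

Call:
carry_out(
  slide=[
    [-0.0003,0,0],
    [-0.0006,0,0],
    [-0.0006,0,0],
  ],
  roll=[0,0,0],
  claw=[0.05,0.05,0.05],
)

```text
clock: 13.7
position: [485.6, 321.9, 231.7]
ee_rot: [-0.686, 0.728, 0.0, -0.0]
contact_force: [-0.3, -2.0, 0.9]
gripper_width: 50.0
grasp_force: 0.8
```

```bash
python3 - <<'E'
from h import *
to(485,318)
W0=np.load("top.npz")["W"]
p=get_image("top");W1=cloud(p,p["world_from_camera"])
for W in(W0,W1):
    X,Y,Z=W[...,0],W[...,1],W[...,2]
    m=(X>420)&(X<540)&(Z>43)&(Z<57)&(Y>150)&(Y<280)&(abs(X-472)>28)
    t=(Z>74)&(Z<90)&(Y>205)&(Y<260)&(X>450)&(X<495)
    print("bed end y",np.round(np.percentile(Y[m],[0.5,2,5]),1),"tower",np.round(np.percentile(Y[t],[50,95,99]),1))
p=get_image("scene");save(p,"scene2",(190,180,350,300),5)
E
```

```text
t 13.7 pos [485.6 321.9 231.7] yawx -1.6303 zax [-0. -0. -1.] F [-0.3 -2.   0.9] w 50.0 slide mm [3.9 0.4 0. ]
bed end y [208.6 210.6 214.4] tower [220.2 230.3 232.8]
bed end y [214.6 216.5 220.2] tower [226.1 235.9 238.3]
```

View pics/scene2.png

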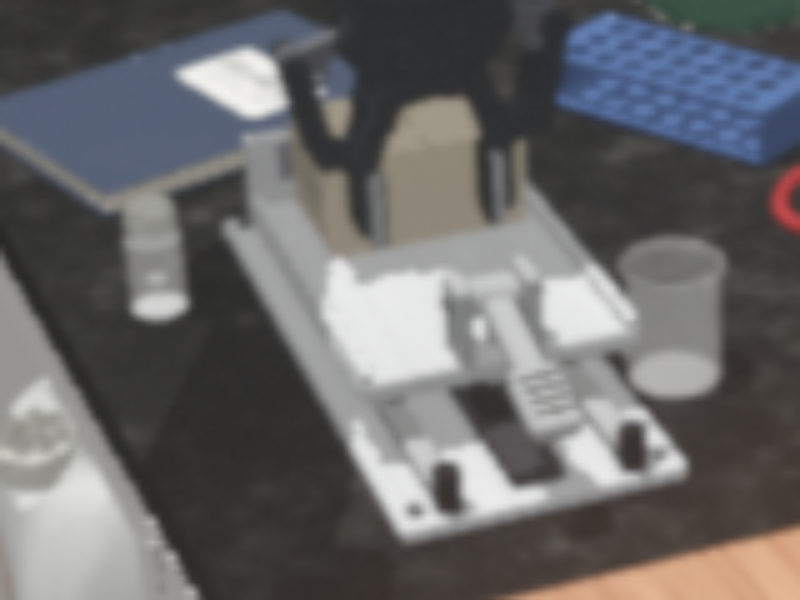

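There's no contact with the plate yet: the force is still just sliding friction. Trolley is 6 mm from its start and steady. I'll keep going in small steps.

Call:
carry_out(
  slide=[
    [-0.0003,0,0],
    [-0.0006,0,0],
    [-0.0006,0,0],
  ],
  roll=[0,0,0],
  claw=[0.05,0.05,0.05],
)

```text
clock: 14.18
position: [485.7, 322.5, 231.7]
ee_rot: [-0.686, 0.728, 0.0, 0.0]
contact_force: [-0.4, -1.4, -0.1]
gripper_width: 49.8
grasp_force: 0.8
```

Call:
carry_out(
  slide=[
    [-0.0003,0,0],
    [-0.0006,0,0],
    [-0.0006,0,0],
  ],
  roll=[0,0,0],
  claw=[0.05,0.05,0.05],
)

```text
clock: 14.55
position: [485.7, 323.1, 231.7]
ee_rot: [-0.686, 0.728, 0.0, 0.0]
contact_force: [-0.4, -1.4, 0.6]
gripper_width: 49.8
grasp_force: 0.8
```

Call:
carry_out(
  slide=[
    [-0.0003,0,0],
    [-0.0006,0,0],
    [-0.0006,0,0],
  ],
  roll=[0,0,0],
  claw=[0.05,0.05,0.05],
)

```text
clock: 14.92
position: [485.7, 323.3, 231.7]
ee_rot: [-0.686, 0.728, -0.0, -0.0]
contact_force: [-1.1, -4.0, 0.7]
gripper_width: 50.1
grasp_force: 1.9
```

```bash
python3 - <<'E'
from h import *
p=get_image("top");W=cloud(p,p["world_from_camera"])
X,Y,Z=W[...,0],W[...,1],W[...,2]
m=(X>420)&(X<540)&(Z>43)&(Z<57)&(Y>150)&(Y<280)&(abs(X-472)>28)
print("bed end y",np.round(np.percentile(Y[m],[0.5,2,5]),1))
p=get_image("scene");W=cloud(p,p["world_from_camera"])
# carton / plate visible points
X,Y,Z=W[...,0],W[...,1],W[...,2]
for x in range(430,545,10):
    m=(abs(X-x)<5); c=m&(Z>90)&(Z<104)&(Y>300)&(Y<415); q=m&(Z>55)&(Z<90)&(Y>370)&(Y<415)
    print(x,c.sum(),q.sum(),np.round(np.percentile(Y[c],98),1) if c.any() else 0,np.round(np.percentile(Y[q],[2,50,98]),1) if q.any() else 0)
E
```

```text
bed end y [214.6 216.5 220.1]
430 0 66 0 [381.3 401.6 407.8]
440 10 83 394.8 [371.2 399.6 407.3]
450 29 8 363.3 [391.2 399.5 405.4]
460 28 0 397.0 0
470 25 0 396.3 0
480 34 0 370.9 0
490 42 0 371.6 0
500 54 0 374.3 0
510 75 0 376.3 0
520 34 0 374.3 0
530 2 0 314.4 0
540 1 0 328.8 0
```

It has met the plate: 4 N, and the TCP now lags the command. I'll bring it up to about 10 N.

Call:
carry_out(
  slide=[
    [-0.0003,0,0],
    [-0.0005,0,0],
    [-0.0005,0,0],
  ],
  roll=[0,0,0],
  claw=[0.05,0.05,0.05],
)

```text
clock: 15.4
position: [485.7, 323.5, 231.7]
ee_rot: [-0.686, 0.728, -0.0, -0.001]
contact_force: [-0.9, -5.6, 3.1]
gripper_width: 50.0
grasp_force: 2.8
```

Call:
carry_out(
  slide=[
    [-0.0003,0,0],
    [-0.0005,0,0],
    [-0.0005,0,0],
  ],
  roll=[0,0,0],
  claw=[0.05,0.05,0.05],
)

```text
clock: 15.78
position: [485.7, 323.7, 231.7]
ee_rot: [-0.685, 0.728, -0.0, -0.001]
contact_force: [-0.2, -6.9, 2.9]
gripper_width: 50.1
grasp_force: 3.3
```

Call:
carry_out(
  slide=[
    [-0.0003,0,0],
    [-0.0006,0,0],
    [-0.0008,0,0],
    [-0.0008,0,0],
  ],
  roll=[0,0,0,0],
  claw=[0.05,0.05,0.05,0.05],
)

```text
clock: 16.27
position: [485.7, 324.0, 231.8]
ee_rot: [-0.685, 0.728, -0.001, -0.002]
contact_force: [0.7, -8.4, 4.1]
gripper_width: 49.9
grasp_force: 4.2
```

Call:
carry_out(
  slide=[
    [0,0,0],
    [0,0,0],
    [0,0,0],
  ],
  roll=[0,0,0],
  claw=[0.05,0.05,0.05],
)

```text
clock: 16.65
position: [485.7, 324.0, 231.7]
ee_rot: [-0.685, 0.728, -0.001, -0.002]
contact_force: [-0.1, -8.2, 3.6]
gripper_width: 49.9
grasp_force: 4.2
```

Call:
carry_out(
  slide=[
    [-0.0003,0,0],
    [-0.0004,0,0],
    [-0.0004,0,0],
    [-0.0004,0,0],
    [-0.0004,0,0],
    [-0.0004,0,0],
    [-0.0004,0,0],
    [-0.0004,0,0],
  ],
  roll=[0,0,0,0,0,0,0,0],
  claw=[0.05,0.05,0.05,0.05,0.05,0.05,0.05,0.05],
)

```text
clock: 17.65
position: [485.8, 324.1, 231.8]
ee_rot: [-0.685, 0.728, -0.001, -0.002]
contact_force: [0.6, -8.0, 5.0]
gripper_width: 50.1
grasp_force: 4.7
```

Call:
carry_out(
  slide=[
    [0,0,0],
    [0,0,0],
    [0,0,0],
    [0,0,0],
    [0,0,0],
    [0,0,0],
    [0,0,0],
    [0,0,0],
  ],
  roll=[0,0,0,0,0,0,0,0],
  claw=[0.05,0.05,0.05,0.05,0.05,0.05,0.05,0.05],
)

```text
clock: 18.65
position: [485.8, 324.1, 231.8]
ee_rot: [-0.685, 0.728, -0.001, -0.002]
contact_force: [1.2, -9.4, 3.9]
gripper_width: 50.0
grasp_force: 4.7
```

Call:
carry_out(
  slide=[
    [0,0,0],
    [0,0,0],
    [0,0,0],
    [0,0,0],
    [0,0,0],
  ],
  roll=[0,0,0,0,0],
  claw=[0.05,0.05,0.05,0.05,0.05],
)

```text
clock: 19.27
position: [485.8, 324.1, 231.8]
ee_rot: [-0.685, 0.728, -0.001, -0.002]
contact_force: [0.6, -9.6, 3.8]
gripper_width: 50.1
grasp_force: 4.7
```

```bash
python3 - <<'E'
from h import *
to(485,318)
p=get_image("top");W=cloud(p,p["world_from_camera"])
X,Y,Z=W[...,0],W[...,1],W[...,2]
m=(X>420)&(X<540)&(Z>43)&(Z<57)&(Y>150)&(Y<280)&(abs(X-472)>28)
print("bed end y",np.round(np.percentile(Y[m],[0.5,2,5]),1))
p=get_image("scene");save(p,"scene3",(220,180,320,255),8)
E
```

```text
t 19.27 pos [485.8 324.1 231.8] yawx -1.6318 zax [-0.002 -0.004 -1.   ] F [ 0.6 -9.6  3.8] w 50.1 slide mm [6.1 0.4 0. ]
bed end y [214.6 216.5 220.3]
```

View pics/scene3.png

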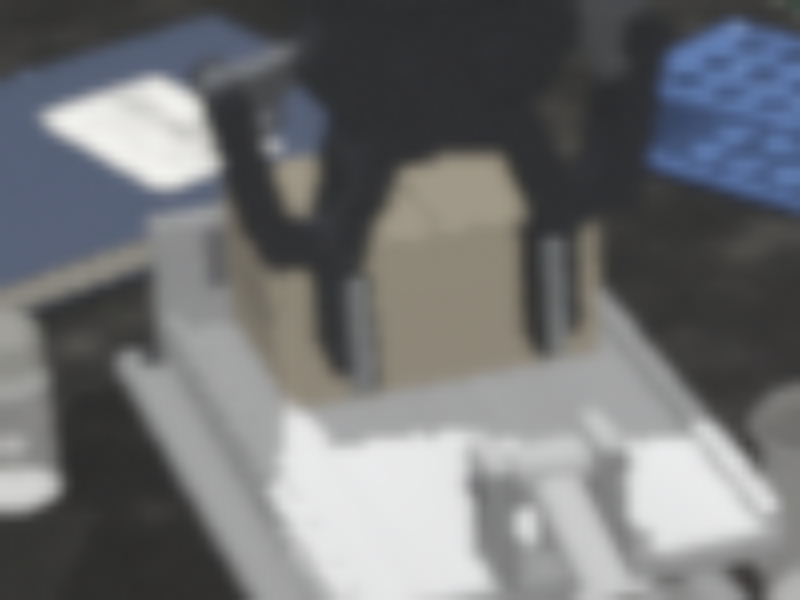

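The carton is against the plate at about 10 N for over 2.5 s and the trolley did not move. Backing off slowly, then up.

Call:
carry_out(
  slide=[
    [0.001,0,0],
    [0.003,0,0],
    [0.008,0,0],
    [0.018,0,0],
    [0.028,0,0],
    [0.03,0,-0.02],
    [0.03,0,-0.06],
    [0.03,0,-0.09],
  ],
  roll=[0,0,0,0,0,0,0,0],
  claw=[0.05,0.05,0.05,0.05,0.05,0.05,0.045,0.045],
)

```text
clock: 20.38
position: [484.2, 295.5, 323.3]
ee_rot: [-0.686, 0.728, -0.0, 0.001]
contact_force: [1.6, 0.3, -0.5]
gripper_width: 44.9
grasp_force: 0.0
```

```bash
python3 -c "
from h import *
to(473.3,161,325)"
```

```text
t 20.38 pos [484.2 295.5 323.3] yawx -1.6304 zax [ 0.001  0.001 -1.   ] F [ 1.6  0.3 -0.5] w 44.9 slide mm [134.9   2.9  -1.9]
```

Call:
carry_out(
  slide=[
    [0.025,0.001,0],
    [0.06,0.002,0],
    [0.095,0.003,0],
    [0.125,0.003,0],
    [0.135,0.003,0],
    [0.135,0.003,0],
    [0.135,0.003,0],
  ],
  roll=[0,0,0,0,0,0,0],
  claw=[0.045,0.045,0.045,0.045,0.045,0.045,0.045],
)

```text
clock: 21.25
position: [473.2, 161.8, 321.5]
ee_rot: [-0.686, 0.728, 0.0, 0.0]
contact_force: [-0.3, 0.4, 0.6]
gripper_width: 45.2
grasp_force: 0.0
```

```bash
python3 - <<'E'
from h import *
to(473.3,161,212)
p,W=wcloud();X,Y,Z=W[...,0],W[...,1],W[...,2]
for y in range(134,206,8):
    m=(Z>45)&(Z<112)&(abs(Y-y)<4)&(X>445)&(X<500)
    if m.sum()>20: print(y,m.sum(),np.round([*np.percentile(X[m],[1,50,99]),np.median(Z[m])],1))
p=get_image("top");save(p,"top2",(150,215,345,335),4);W=cloud(p,p["world_from_camera"]);X,Y,Z=W[...,0],W[...,1],W[...,2]
m=(X>430)&(X<545)&(Z>93)&(Z<106)&(Y>300)&(Y<410)
print("carton",m.sum(),cv2.minAreaRect(W[m][:,:2].astype(np.float32)))
m=(X>400)&(X<570)&(Z>72)&(Z<91)&(Y>390)&(Y<425)
print("plate",m.sum(),cv2.minAreaRect(W[m][:,:2].astype(np.float32)))
E
```

```text
t 21.25 pos [473.2 161.8 321.5] yawx -1.6299 zax [ 0.  0. -1.] F [-0.3  0.4  0.6] w 45.2 slide mm [ 8.000e-01 -1.000e-01  1.095e+02]
142 102 [462.6 473.6 482.4  56.6]
150 401 [460.7 472.7 484.3  59.4]
158 393 [461.  472.6 484.7  61.7]
166 412 [461.5 473.5 485.2  64. ]
174 374 [461.9 473.5 485.6  66.2]
182 246 [463.8 474.3 483.4  67.1]
190 229 [467.8 474.6 481.7  69.4]
198 238 [468.2 475.4 482.2  71.6]
carton 1521 ((488.4937438964844, 365.6612854003906), (66.84585571289062, 96.0135269165039), 86.0132827758789)
plate 197 ((487.56915283203125, 401.9547424316406), (124.38380432128906, 19.151348114013672), 1.8536046743392944)
```

View pics/top2.png

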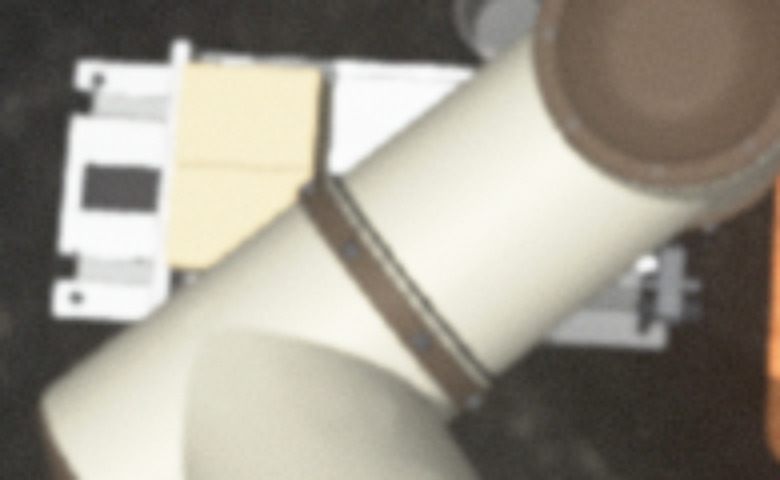

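The carton lies flush along the end plate at crop x≈175 and is parallel to it. The lever is still locked and centred under the open fingers. I'll descend and pinch the paddle.

Call:
carry_out(
  slide=[
    [0,0,0.03],
    [0,0,0.065],
    [0,0,0.09],
    [0,0,0.103],
    [0,0,0.109],
    [0,0,0.109],
  ],
  roll=[0,0,0,0,0,0],
  claw=[0.045,0.045,0.045,0.045,0.045,0.045],
)

```text
clock: 22.1
position: [473.3, 161.6, 212.9]
ee_rot: [-0.686, 0.728, -0.0, 0.0]
contact_force: [0.0, -0.7, -0.7]
gripper_width: 44.9
grasp_force: 0.0
```

Call:
carry_out(
  slide=[
    [0,0,0],
    [0,0,0],
    [0,0,0],
    [0,0,0],
    [0,0,0],
    [0,0,0],
  ],
  roll=[0,0,0,0,0,0],
  claw=[0.035,0.03,0.026,0.022,0.02,0.02],
)

```text
clock: 22.85
position: [472.8, 161.4, 213.1]
ee_rot: [-0.686, 0.728, 0.0, -0.0]
contact_force: [-3.4, 2.0, 5.3]
gripper_width: 22.9
grasp_force: 60.0
```

Paddle gripped (22.9 mm). Next I lift it gently.

Call:
carry_out(
  slide=[
    [0,0,-0.004],
    [0,0,-0.008],
    [0,0,-0.012],
    [0,0,-0.016],
    [0,0,-0.02],
    [0,0,-0.024],
    [0,0,-0.027],
    [0,0,-0.03],
  ],
  roll=[0,0,0,0,0,0,0,0],
  claw=[0.02,0.02,0.02,0.02,0.02,0.02,0.02,0.02],
)

```text
clock: 23.85
position: [472.8, 161.3, 243.5]
ee_rot: [-0.686, 0.728, 0.0, -0.0]
contact_force: [-2.9, 0.8, -2.3]
gripper_width: 22.9
grasp_force: 59.1
```

Call:
carry_out(
  slide=[
    [0,0,-0.002],
    [0,0,-0.004],
    [0,0,-0.005],
    [0,0,-0.005],
  ],
  roll=[0,0,0,0],
  claw=[0.02,0.02,0.02,0.02],
)

```text
clock: 24.35
position: [472.9, 161.3, 248.0]
ee_rot: [-0.686, 0.728, 0.0, -0.0]
contact_force: [-5.2, -0.5, 1.6]
gripper_width: 22.7
grasp_force: 59.5
```

Call:
carry_out(
  slide=[
    [0,0,0],
    [0,0,0],
    [0,0,0],
    [0,0,0],
    [0,0,0],
    [0,0,0],
  ],
  roll=[0,0,0,0,0,0],
  claw=[0.026,0.03,0.036,0.042,0.045,0.045],
)

```text
clock: 25.1
position: [473.1, 161.4, 247.7]
ee_rot: [-0.686, 0.728, -0.0, 0.0]
contact_force: [-0.0, 0.8, 1.1]
gripper_width: 45.1
grasp_force: 0.0
```

Call:
carry_out(
  slide=[
    [0,0,-0.01],
    [0,0,-0.03],
    [0,0,-0.06],
    [0,0,-0.09],
    [0,0,-0.11],
    [0,0,-0.12],
  ],
  roll=[0,0,0,0,0,0],
  claw=[0.045,0.045,0.045,0.045,0.045,0.045],
)

```text
clock: 25.85
position: [473.1, 161.3, 369.5]
ee_rot: [-0.686, 0.728, -0.0, 0.001]
contact_force: [-0.4, 0.1, 0.6]
gripper_width: 44.9
grasp_force: 0.0
```

Call:
carry_out(
  slide=[
    [0.03,0,0],
    [0.06,0,0],
    [0.1,0,0],
    [0.14,0,0],
    [0.17,0,0],
    [0.18,0,0],
    [0.18,0,0],
    [0.18,0,0],
  ],
  roll=[0,0,0,0,0,0,0,0],
  claw=[0.045,0.045,0.045,0.045,0.045,0.045,0.045,0.045],
)

```text
clock: 26.85
position: [462.6, -17.7, 367.7]
ee_rot: [-0.686, 0.728, 0.0, 0.0]
contact_force: [-0.4, -0.0, 0.6]
gripper_width: 45.0
grasp_force: 0.0
```

```bash
python3 - <<'E'
from h import *
to(473,161)
p=get_image("top");save(p,"top3",(150,215,345,335),4);W=cloud(p,p["world_from_camera"]);X,Y,Z=W[...,0],W[...,1],W[...,2]
m=(X>430)&(X<545)&(Z>93)&(Z<106)&(Y>300)&(Y<410)
print("carton",m.sum(),cv2.minAreaRect(W[m][:,:2].astype(np.float32)))
m=(X>420)&(X<540)&(Z>43)&(Z<57)&(Y>150)&(Y<280)&(abs(X-472)>28)
print("bed end y",np.round(np.percentile(Y[m],[0.5,2,5]),1))
for y in range(138,206,8):
    m=(Z>45)&(Z<112)&(abs(Y-y)<4)&(X>460)&(X<486)
    if m.sum()>5: print(y,m.sum(),np.round(np.median(Z[m]),1))
E
```

```text
t 26.85 pos [462.6 -17.7 367.7] yawx -1.6295 zax [ 0.  0. -1.] F [-0.4 -0.   0.6] w 45.0 slide mm [-1.79e+02  1.00e-01  0.00e+00]
carton 1794 ((488.5101013183594, 363.3475341796875), (67.08167266845703, 96.40707397460938), 86.14505004882812)
bed end y [212.5 214.4 216.6]
```

View pics/top3.png

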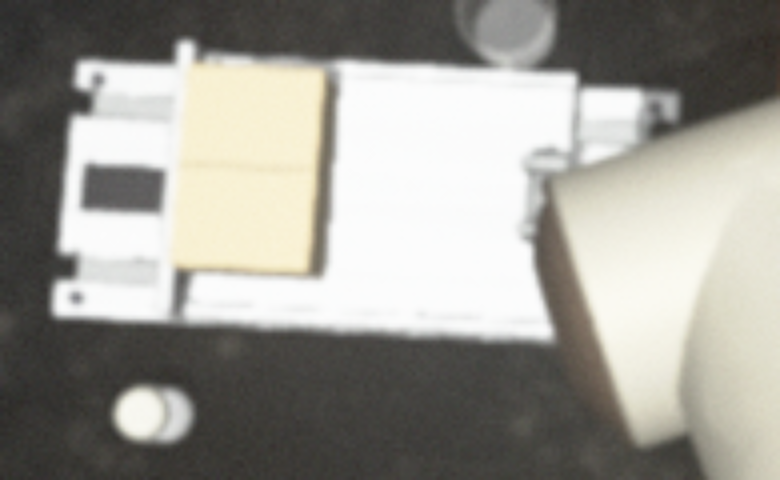

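The carton is still flush with the plate, and the trolley sits about 4 mm from where it started. The arm hides the lever from above, so I check it from the scene camera.

```bash
python3 - <<'E'
from h import *
W0=np.load("top.npz")["W"];p=get_image("top");W1=cloud(p,p["world_from_camera"])
for W in(W0,W1):
    X,Y,Z=W[...,0],W[...,1],W[...,2]
    m=(X>415)&(X<433)&(Z>80)&(Z<92)&(Y>380)&(Y<430);n=(X>536)&(X<556)&(Z>80)&(Z<92)&(Y>380)&(Y<430)
    print("plate ends y",np.round(np.median(Y[m]),1),np.round(np.median(Y[n]),1))
S0=np.load("scene.npz")["W"];p=get_image("scene");S1=cloud(p,p["world_from_camera"])
for W in(S0,S1):
    X,Y,Z=W[...,0],W[...,1],W[...,2]
    print([(y,np.round(np.percentile(Z[m],90),0)) for y in range(140,215,12) for m in [(abs(Y-y)<6)&(X>462)&(X<484)&(Z>45)&(Z<120)] if m.sum()>3])
E
```

```text
plate ends y 399.6 393.3
plate ends y 403.8 397.1
[(140, np.float64(106.0)), (152, np.float64(105.0)), (164, np.float64(101.0)), (176, np.float64(96.0)), (188, np.float64(92.0)), (200, np.float64(89.0)), (212, np.float64(83.0))]
[(140, np.float64(106.0)), (152, np.float64(106.0)), (164, np.float64(102.0)), (176, np.float64(99.0)), (188, np.float64(93.0)), (200, np.float64(90.0)), (212, np.float64(84.0))]
```

```bash
python3 -c "
from bench import *
print(job_done())"
```

```text
the job is handed in; nothing more can be done
None
```

The job is handed in at about 27 s of the 67 s allowed, with no verdict returned: the carton measures flush and was pressed at about 10 N for over 2 s, the brake lever is back up, and the trolley is about 4 mm from its start.

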